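# Hang the crumb box on the bread slicer

### The arm

A 6-joint arm with a two-finger parallel gripper is mounted at the origin on the work surface. World frame = base frame: x ahead of the robot, y to its left, z up, the work surface at z = 0. Lengths are in m, angles in rad, forces in N, time in s.
With the tool pointing down it reaches from about 0.4 to 0.825 m from the base axis. Payload 7 kg.
Tool frame: the origin (TCP) lies midway between the tips of the shut fingers; the grasp point (between the pads) lies 19 mm behind it (arm.hold_point_z is the distance from the TCP to the grasp point, in m); z points along the fingers, x is the direction in which the jaws open and shut, and the axes are right-handed (so a half turn about z gives the same grasp; the last joint's range is limited). The gripper opens to 88 mm and grips with 3 to 60 N. Pads are 19 mm wide; open, the fingers measure 130 mm over their backs; the gripper's body (78 mm by 193 mm) begins 47 mm behind the grasp point.
Start: joints at [1.559, 0.359, 0.012, 0, -1.224, -0.288], TCP at [0.199, 0.645, 0.189] pointing down, gripper open.
Joint ranges: [-3.07, 3.07], [-1.43, 2.12], [-1.02, 1.25], [-3.03, 1.67], [-3.05, -0], [-3.03, 3.03]. Speed limits (rad/s): [2.39, 2.39, 3.01, 3.14, 3.14, 3.14].

### API

Orientations are given as [roll, pitch, yaw] about the fixed x, y, z axes, in that order (R = Rz(yaw) Ry(pitch) Rx(roll)).
In Python, from station import readout, viewer, job, arm gives the robot as it stands.
- The arm moves only by the tool apply_moves, never from a script. Its argument "deltas" is text: rows parted by semicolons, each of 4 numbers parted by spaces: the shift along the tool's x, y, z in cm, then the turn about the tool's z in rad. A call has 1 to 10 rows; each row shifts and turns the commanded pose from where the row before left it, along the tool's axes as they then stand; what a row does not reach is not made up. A row lasts 1/8 s, in which the tool goes at most 62.5 mm and 10.7 degrees, less where a joint would pass 70% of its speed; a pose out of reach is approached as far as the arm can. A call is refused whole if a number of a shift passes 6.25 or a number of a turn 0.188, either way. A call with a gripper value outside its range is refused whole. "gripper" is the closure, from -1 (fully open) to 1 (shut), so that 0 is half open, set as the call begins (left out, the last holds). The fingers move at their own pace and stop on an object; "squeeze" is the grip in N (left out, the last holds). Time passes only in rows, so rows that do not move let the fingers close. It gives the time, the measured TCP pose, the force and the opening at its end, in the units of the state.
- readout.get_state(): the state, without advancing time (a new reading comes with each control period).
- viewer.grab_frame(name): name is "side" or "top"; returns a dict with "image" (420x560x3 uint8, red, green, blue), "camera_matrix" (3x3 intrinsics, pixels), "cam_to_world" (4x4, takes a point from camera to world coordinates). Camera axes: x right, y up, looking along -z (the intrinsics and any distortion apply to the point x, -y, -z); pixel columns grow to the right and rows downward; lengths in m; the calibration is good to about 2 mm. A picture is of the moment at which its call begins. There is no depth.
- job.job_done(): hands the job in, once; it reports no verdict.
Trained networks look in the newest picture that a camera, given by its name, has taken for a name from the list of things; names that differ only in an ending like _2 or _b are one class to them, and where a whole thing is asked for, a point or a joint stands for the part that bears it (a point fixed in the world has none). Each returns a list of dicts, best first, with "conf" (0 to 1); they miss things now and then, are a little off and sometimes report something else, mostly with a low value. They report only what shows in the picture. A call takes as long as a camera call. They do not tell look-alikes from the thing itself.
- viewer.silhouettes(camera, query): "region" (420x560 bool, what is visible of it) and "extent" ([left, top, width, height] in pixels, round what is visible of it).
The state is a dict: "t": time; "q": joint angles; "qd": joint speeds; "joint_efforts": joint torques, N m; "eef_pos": TCP position; "ee_rot": TCP orientation; "force": force on the tool from outside, world axes, zero at the start; "moment": the same for the moment, N m; "width": finger opening in m.
Only numpy, scipy, OpenCV 4.12 (cv2) and the standard library are available. Lean on these libraries where they do the work, as an engineer would, in place of code of your own. Each camera call takes 0.05 s, during which the arm holds its last target.

### The job

Pick up the steel box that has a hole in each of its two end ears and hang it on the front of the bread slicer, between the slicer's two arms, with both upright pins through the two holes and both ears resting on the arms. Leave the other steel box, the one with solid ears, where it stands, and let go of the hung box.

Things in the scene. Friction and masses are not known exactly. Their poses are not given: they have to be found in the camera images.
- crumb_box: Steel open box, 80 (x) by 110 (y) by 70 mm high, 0.45 kg, standing on the table. At each y end a flat ear level with the rim: 60 mm along x, out to y = +-112 mm, underside 64 and top 70 mm above the box's underside. A round 30 mm hole goes through each ear at x = 0, y = +-84 mm. A carrying bar crosses above. Origin: centre of underside, z up; half a turn makes no difference.
- bar_mid (a point): Middle of the crumb box's carrying bar, 118 mm above the box's underside, axes as the box. The straight steel bar runs along y over the box: 12 mm wide (x), 14 mm high, about 90 mm free between its two end posts. Pinched here across its 12 mm width, the box balances; the rim is 48 mm below.
- solid_box: Bystander: the same steel box with carrying bar and ears, same sizes and axes, but its ears are solid, without holes. Origin: centre of underside. It must stay where it stands.
- pins_mid (a point): On the fixed slicer (grey base 115 mm high), midway between its two upright pins, level with the tops of the two arms (each 26 mm wide, 142 mm free between) they stand on, 120 mm above the table: the ears' undersides rest here. Pins at y = +-84 mm, 10 mm thick, 26 high, top 11 mm tapering to 3. x points level into the slicer, front face at +65 mm; a 260 mm tall housing starts at +180.
There are look-alikes about, which are no part of the job. Leave any red look-alike of the crumb_box alone.

How it is judged:
At the end, for the whole second after the job is handed in: The holed box hangs at rest, level within 0.1 rad, ears down on the arms (origin 64 mm below their tops, within 6 mm), centred on the pins within 15 mm along each axis, parallel within 0.18 rad; the solid-eared box stands upright (0.1 rad) within 30 mm of its start (x of crumb_box in the frame of pins_mid between -0.015 and 0.015 m and y of crumb_box in the frame of pins_mid between -0.015 and 0.015 m and z of crumb_box in the frame of pins_mid between -0.07 and -0.058 m and angle between the x axis of crumb_box and the x axis of pins_mid, either way round below 0.18 rad and angle between each of crumb_box, solid_box's own z axis and vertical below 0.1 rad and linear speed of crumb_box below 0.02 m/s and distance of solid_box from where it was at the start of the episode below 0.03 m); the robot touches nothing.
It fails at once if the solid-eared box is shifted by more than 30 mm (distance of solid_box from where it was at the start of the episode above 0.03 m).
It also fails if it takes over 40 s, if anything falls off the work surface, if the arm or the gripper's body presses on something with over 40 N, if the wrist force passes 120 N, or if a joint passes its speed limit or range.

## Working session

There is one attempt and no reset: what is moved stays moved. The work goes in short steps, Python scripts to look and compute and a tool call to move; the robot and the scene stay as the last step left them, time stands still between calls to the robot, and variables do not carry over. Pictures are saved under pics/ and viewed, and the job is handed in when it is done.

Besides the shell and the picture viewer there is one more tool, called by a JSON object that holds its "fn" and its "kwargs". apply_moves: Moves the arm, as the interface text tells. Its arguments: {"type":"object","properties":{"deltas":{"type":"string"},"gripper":{"type":"number"},"squeeze":{"type":"number"}},"required":["deltas"]}

```bash
mkdir -p pics; ls
cat > h.py <<'E'
import numpy as np, cv2
from station import readout, viewer, job, arm
def grab(n,f=None):
    d=viewer.grab_frame(n)
    if f: cv2.imwrite(f'pics/{f}.png',cv2.cvtColor(d['image'],cv2.COLOR_RGB2BGR))
    return d
def ray_at(d,uv,z):
    K=np.array(d['camera_matrix']);T=np.array(d['cam_to_world'])
    uv=np.atleast_2d(uv).astype(float)
    r=np.linalg.inv(K)@np.c_[uv,np.ones(len(uv))].T
    r=np.diag([1,-1,-1])@r; w=T[:3,:3]@r; o=T[:3,3][:,None]
    return (o+w*((z-o[2])/w[2])).T
def proj(d,P):
    K=np.array(d['camera_matrix']);T=np.array(d['cam_to_world'])
    P=np.atleast_2d(P); c=T[:3,:3].T@(P-T[:3,3]).T
    c=np.diag([1,-1,-1])@c; p=K@c; return (p[:2]/p[2]).T
E
python3 - <<'E'
from h import *
s=readout.get_state(); print(s)
for n in('top','side'):
    d=grab(n,n+'0'); print(n,d.keys(),np.round(d['camera_matrix'],1).tolist(),np.round(d['cam_to_world'],3).tolist())
    for q in('crumb_box','solid_box','pins_mid','bar_mid'):
        try:
            for r in viewer.silhouettes(n,q): print(n,q,round(r['conf'],2),r['extent'],r['region'].sum())
        except Exception as e: print(q,e)
E
```

```text
pics
{'t': 0.0, 'q': array([ 1.55908914e+00,  3.59394314e-01,  1.10518510e-02, -3.42074512e-04,
       -1.22410237e+00, -2.88116598e-01]), 'qd': array([-0.00138167, -0.00215565, -0.00080906,  0.0013599 ,  0.00136715,
       -0.0013546 ]), 'joint_efforts': array([-2.77938725e-04, -5.82710409e+01,  2.93062234e+01,  6.99726954e+00,
        6.94929447e-03, -1.57199293e-04]), 'eef_pos': array([0.19922334, 0.64434799, 0.18831635]), 'ee_rot': array([-3.14143251e+00, -1.67193361e-03, -1.87073674e+00]), 'force': array([0.19961701, 0.29248878, 0.68947751]), 'moment': array([-0.02718143, -0.0092003 ,  0.04079605]), 'width': 0.08742564073476153}
top dict_keys(['image', 'camera_matrix', 'cam_to_world']) [[402.6, 0.0, 279.4], [0.0, 402.6, 210.3], [0.0, 0.0, 1.0]] [[0.004, 0.991, -0.133, 0.317], [-1.0, 0.002, -0.02, -0.127], [-0.02, 0.133, 0.991, 1.143], [0.0, 0.0, 0.0, 1.0]]
top crumb_box 0.96 [271.6, 130.6, 33.4, 81.6] 1973
top crumb_box 0.95 [181.8, 189.4, 78.5, 69.3] 2215
top crumb_box 0.86 [376.3, 265.6, 85.9, 57.2] 2255
top solid_box 0.67 [361.7, 143.6, 59.5, 82.4] 2516
top pins_mid 0.61 [19.
[... 171 characters left out ...]
2256
side dict_keys(['image', 'camera_matrix', 'cam_to_world']) [[380.1, 0.0, 277.4], [0.0, 380.1, 209.2], [0.0, 0.0, 1.0]] [[0.862, 0.392, -0.32, 0.125], [-0.506, 0.678, -0.533, -0.684], [0.008, 0.622, 0.783, 0.895], [0.0, 0.0, 0.0, 1.0]]
side crumb_box 0.8 [275.4, 169.5, 72.3, 60.1] 1924
side crumb_box 0.68 [254.6, 314.5, 44.9, 105.5] 3395
side crumb_box 0.66 [196.8, 153.3, 77.8, 51.9] 2075
side solid_box 0.88 [330.9, 237.0, 55.9, 82.9] 2576
side pins_mid 0.79 [193.8, 38.7, 100.8, 102.3] 7754
side pins_mid 0.7 [277.6, 175.2, 69.3, 51.1] 1886
side bar_mid 0.88 [257.1, 312.4, 43.8, 107.6] 3428
side bar_mid 0.76 [277.1, 172.8, 68.1, 53.6] 1876
side bar_mid 0.65 [198.4, 158.4, 77.5, 44.9] 2097
```

View pics/top0.png

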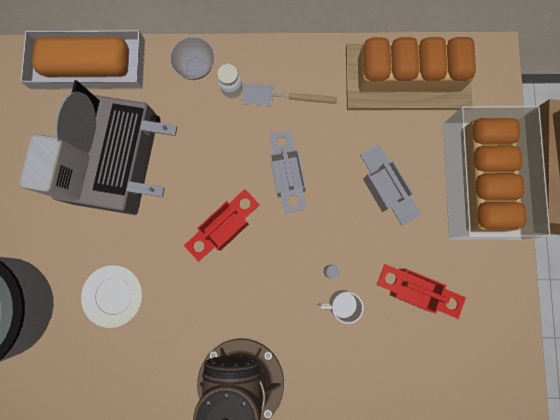

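View pics/side0.png

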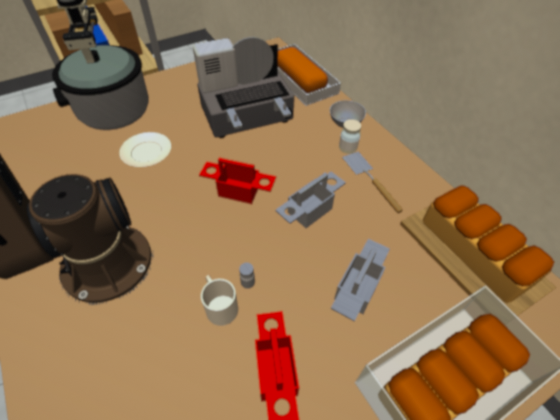

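Run:
```python
import cv2,numpy as np
t=cv2.imread('pics/top0.png');s=cv2.imread('pics/side0.png')
def c(i,x,y,w,h,W=400,H=300): 
    return cv2.resize(i[y:y+h,x:x+w],(W,H),interpolation=cv2.INTER_CUBIC)
a=np.vstack([np.hstack([c(t,235,125,120,90),c(t,165,180,120,90)]),np.hstack([c(t,360,250,120,90),c(t,345,140,120,90)])])
cv2.imwrite('pics/crops0.png',a)
cv2.imwrite('pics/slicer0.png',np.hstack([c(t,10,70,180,150,400,333),c(s,180,30,180,150,400,333)]))
```

```text
(no output)
```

View pics/crops0.png

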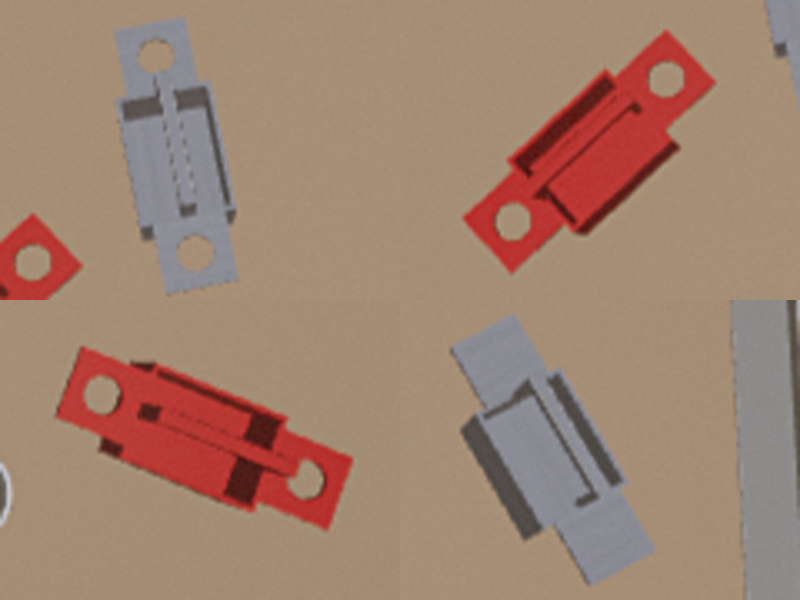

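View pics/slicer0.png

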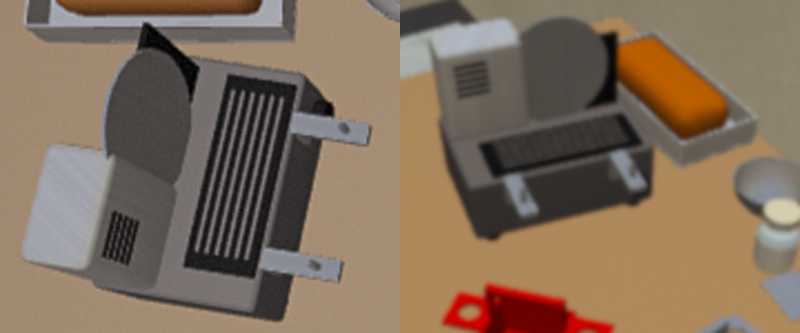

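Candidates in the top view: grey box with holes (288,172), grey box with solid ears (391,185), red look-alikes (222,225) and (420,292). The close crop shows clear holes in both ears of the one at (288,172), so that is the target. The slicer's arms are at (158,128) and (145,188), with the pins on them. Next I'll measure both precisely.

Run:
```python
from h import *
def c(i,x,y,w,h,k): return cv2.resize(i[y:y+h,x:x+w],(w*k,h*k),interpolation=cv2.INTER_NEAREST)
T=grab('top');S=grab('side')
t=T['image'][...,::-1];s=S['image'][...,::-1]
cv2.imwrite('pics/pins_top.png',c(t,115,112,75,95,6))
cv2.imwrite('pics/pins_side.png',c(s,200,85,110,60,7))
# holes
def holes(d,seeds,name):
    im=d['image'].astype(int); m=((im[...,0]-im[...,2])>25).astype(np.uint8)
    n,l,st,ce=cv2.connectedComponentsWithStats(m,connectivity=4)
    out=[]
    for u,v in seeds:
        k=l[v,u]; print(name,(u,v),im[v,u],st[k],ce[k].round(2)); out.append(ce[k])
    P=ray_at(d,np.array(out),0.067); print(P.round(4),np.linalg.norm(P[0]-P[1]),P.mean(0),np.arctan2(*(P[0]-P[1])[[1,0]])); return P
holes(T,[(282,142),(294,201)],'top')
m=None
cv2.imwrite('pics/box_side.png',c(s,270,165,85,65,8))
```

```text
top (282, 142) [165 142 117] [276 137  11  10  83] [281.33 141.42]
top (294, 201) [165 141 116] [288 196  11  10  90] [293.2 200.5]
[[ 0.6537 -0.1092  0.067 ]
 [ 0.4886 -0.1419  0.067 ]] 0.1682921826266408 [ 0.57114482 -0.12556251  0.067     ] 0.19576177340065698
```

View pics/pins_top.png

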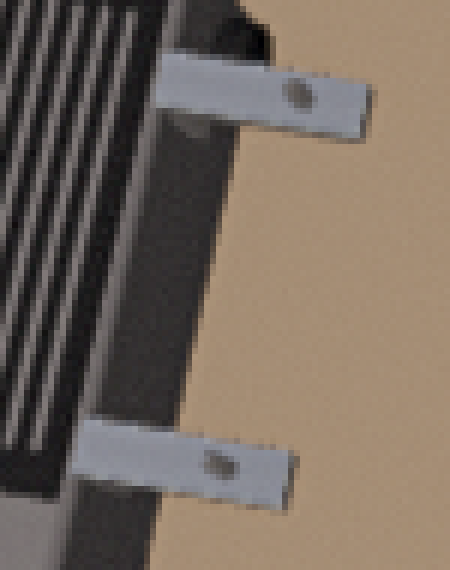

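View pics/pins_side.png

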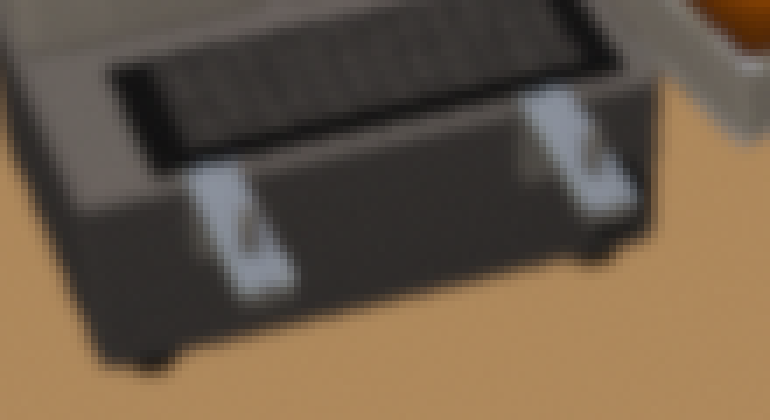

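View pics/box_side.png

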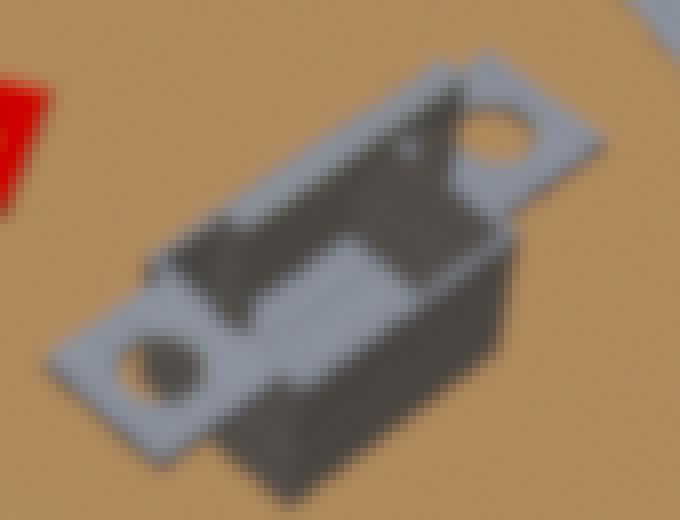

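Run:
```python
from h import *
T=grab('top');S=grab('side')
def pins(d,wins):
    im=d['image'].astype(float).mean(2);out=[]
    for x0,y0,x1,y1 in wins:
        w=im[y0:y1,x0:x1]; bg=np.median(w); wt=np.clip(bg-8-w,0,None)
        yy,xx=np.mgrid[y0:y1,x0:x1]; out.append(((wt*xx).sum()/wt.sum(),(wt*yy).sum()/wt.sum())); print(np.round(w).astype(int).tolist())
    return np.array(out)
p=pins(T,[(160,124,170,132),(147,186,157,194)]); print(p)
P=ray_at(T,p,0.133);v=P[0]-P[1];print(P.round(4),np.linalg.norm(v),P.mean(0),np.arctan2(v[1],v[0]))
M=P.mean(0)
# project both hypotheses into side with model points
def fr(c,yaw,pts):
    R=np.array([[np.cos(yaw),-np.sin(yaw),0],[np.sin(yaw),np.cos(yaw),0],[0,0,1]]);return np.array(pts)@R.T+c
ya=np.arctan2(v[1],v[0])-np.pi/2  # y along v -> x=left? 
out=S['image'][...,::-1].copy();k=4
out=cv2.resize(out,None,fx=k,fy=k,interpolation=cv2.INTER_CUBIC)
out2=cv2.resize(T['image'][...,::-1].copy(),None,fx=k,fy=k,interpolation=cv2.INTER_CUBIC)
def line(o,d,pts,col):
    q=proj(d,pts); q=np.round((q+.5)*k).astype(int); cv2.polylines(o,[q],False,col,1)
c=np.array([M[0],M[1],0.12])
B=np.array([.5711,-.1256,0]);by=0.1958-np.pi/2
a=np.linspace(0,2*np.pi,30)
for o,d in((out,S),(out2,T)):
    for sy in(1,-1):
        line(o,d,fr(c,ya,[[0,sy*.084,0],[0,sy*.084,.026]]),(0,0,255))
        line(o,d,fr(c,ya,[[.06,sy*.071,0],[-.03,sy*.071,0],[-.03,sy*.097,0],[.06,sy*.097,0]]),(0,255,0))
        line(o,d,fr(B,by,np.c_[.015*np.cos(a),sy*.084+.015*np.sin(a),0*a+.07]),(0,0,255))
        line(o,d,fr(B,by,[[-.03,sy*.055,.07],[-.03,sy*.112,.07],[.03,sy*.112,.07],[.03,sy*.055,.07]]),(0,255,0))
    line(o,d,fr(c,ya,[[.065,-.12,-.005],[.065,.12,-.005]]),(255,0,255))
    line(o,d,fr(B,by,[[0,-.045,.118],[0,.045,.118]]),(255,255,0))
cv2.imwrite('pics/ovs.png',out[300:900,760:1500]);cv2.imwrite('pics/ovt.png',out2[430:870,450:1250])
print('yaw',ya)
```

```text
[[146, 145, 145, 138, 149, 139, 137, 127, 137, 123], [142, 144, 134, 112, 104, 120, 141, 143, 144, 143], [142, 141, 114, 98, 87, 84, 116, 144, 145, 143], [138, 140, 117, 96, 91, 80, 87, 136, 143, 139], [144, 142, 131, 101, 85, 80, 77, 112, 141, 140], [143, 143, 142, 129, 100, 88, 92, 131, 143, 141], [144, 145, 145, 141, 132, 122, 122, 143, 145, 143], [143, 148, 144, 144, 145, 143, 145, 144, 142, 141]]
[[144, 145, 138, 138, 143, 147, 145, 143, 139, 140], [143, 140, 112, 105, 117, 136, 143, 147, 144, 143], [142, 137, 123, 91, 83, 95, 118, 135, 142, 140], [142, 130, 103, 93, 85, 77, 76, 109, 139, 142], [144, 141, 116, 101, 90, 80, 75, 112, 143, 141], [144, 146, 140, 131, 112, 96, 102, 131, 142, 142], [144, 145, 146, 144, 145, 135, 143, 146, 144, 144], [137, 139, 146, 145, 146, 146, 146, 143, 141, 141]]
[[164.6223014  127.24145881]
 [151.42781764 189.1563951 ]]
[[0.672  0.1957 0.133 ]
 [0.5072 0.2227 0.133 ]] 0.16706105470892918 [0.58960129 0.20919723 0.133     ] -0.16276581047881672
yaw -1.7335621372737133
```

View pics/ovs.png

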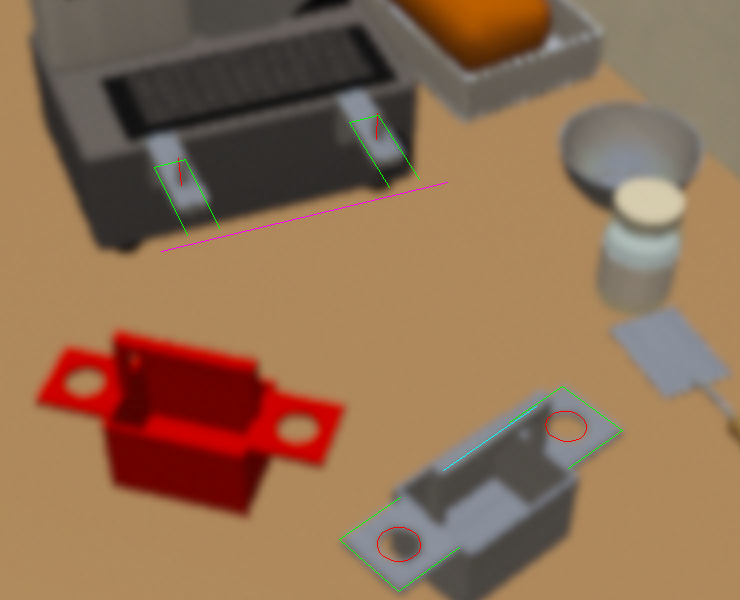

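View pics/ovt.png

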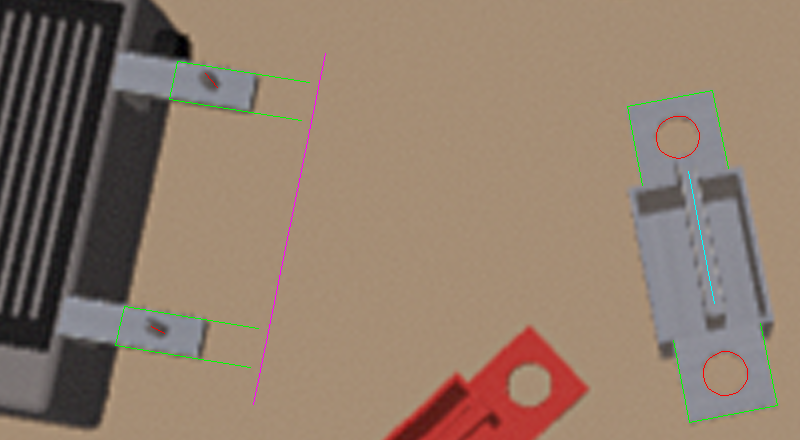

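The model projected onto both views fits the holes, ears and pins. The box is at (0.571, -0.126) and pins_mid at (0.590, 0.209, 0.12). I'll raise the arm first, since the tool stands beside the pot.

{"fn": "apply_moves", "kwargs": {"deltas": "0 0 -5 0;0 0 -6 0;0 0 -6 0;0 0 -5 0;0 0 0 0", "gripper": -1}}

```text
t: 1.32
eef_pos: [0.2, 0.646, 0.4147]
ee_rot: [3.141, 0.008, -1.871]
force: [0.2, 0.2, 0.2]
width: 0.0875
```

```bash
cat >> h.py <<'E'
from scipy.spatial.transform import Rotation as Ro
def delta(xyz,yaw):
    s=readout.get_state(); R=Ro.from_euler('xyz',s['ee_rot']).as_matrix()
    d=R.T@(np.array(xyz)-s['eef_pos'])*100
    w=Ro.from_matrix(R.T@Ro.from_euler('xyz',[np.pi,0,yaw]).as_matrix()).as_rotvec()
    print('t',s['t'],'pos',s['eef_pos'].round(4),'rot',s['ee_rot'].round(4),'F',s['force'].round(1),'w',round(s['width'],4))
    print('delta cm',d.round(2),'rotvec',w.round(3))
E
python3 -c "
from h import *
delta([.5711,-.1256,.36],-1.375); print(readout.get_state()['q'].round(2))"
```

```text
t 1.325 pos [0.2    0.646  0.4147] rot [ 3.1406  0.0085 -1.8708] F [0.2 0.2 0.2] w 0.0875
delta cm [ 62.79 -58.26   4.88] rotvec [-0.001  0.009 -0.496]
[ 1.56  0.31  0.44  0.   -1.69 -0.29]
```

{"fn": "apply_moves", "kwargs": {"deltas": "4.2 -3.9 0 0;4.2 -3.9 0 0;4.2 -3.9 0 0;4.2 -3.9 0 0;4.2 -3.9 0 0;4.2 -3.9 0 0;4.2 -3.9 0 0;4.2 -3.9 0 0;4.2 -3.9 0 0;0 0 0 0"}}

```text
t: 2.58
eef_pos: [0.4239, 0.1768, 0.4092]
ee_rot: [-3.141, -0.0, -1.876]
force: [-0.9, -0.8, -0.5]
width: 0.0876
```

```bash
python3 -c "
from h import *
delta([.5711,-.1256,.30],-1.375); print(readout.get_state()['q'].round(2))"
```

```text
t 2.575 pos [0.4239 0.1768 0.4092] rot [-3.1413 -0.     -1.8755] F [-0.9 -0.8 -0.5] w 0.0876
delta cm [ 24.43 -23.11  10.93] rotvec [-0.    -0.    -0.501]
[ 0.83 -0.08 -0.02  0.   -1.63  0.44]
```

{"fn": "apply_moves", "kwargs": {"deltas": "4 -3.8 1 0;4 -3.8 1 0;4 -3.8 1 0;4 -3.8 1 0;4 -3.8 1 0;4 -3.8 1 0;0 0 1 -0.167;0 0 1 -0.167;0 0 1 -0.167;0 0 1 0"}}

```text
t: 3.82
eef_pos: [0.57, -0.1159, 0.3083]
ee_rot: [3.141, 0.0, -1.37]
force: [0.0, -0.2, 0.4]
width: 0.0876
```

```bash
python3 -c "
from h import *
delta([.5711,-.1256,.099],-1.375); print(arm.hold_point_z)
"
```

```text
t 3.825 pos [ 0.57   -0.1159  0.3083] rot [ 3.1408e+00  3.0000e-04 -1.3701e+00] F [ 0.  -0.2  0.4] w 0.0876
delta cm [ 0.98  0.07 20.93] rotvec [0.001 0.    0.005]
0.0188
```

{"fn": "apply_moves", "kwargs": {"deltas": "1 0.1 5 0.005;0 0 5 0;0 0 5 0;0 0 0 0;0 0 0 0"}}

```text
t: 4.45
eef_pos: [0.5724, -0.1265, 0.1612]
ee_rot: [-3.14, -0.001, -1.375]
force: [-0.1, -0.2, 1.4]
width: 0.0878
```

Run:
```python
from h import *
delta([.5711,-.1256,.099],-1.375)
S=grab('side')
cv2.imwrite('pics/pre.png',cv2.resize(S['image'][110:260,230:390,::-1],(800,600)*1 if 0 else (640,600),interpolation=cv2.INTER_CUBIC))
```

```text
t 4.45 pos [ 0.5724 -0.1265  0.1612] rot [-3.1397e+00 -1.1000e-03 -1.3754e+00] F [-0.1 -0.2  1.4] w 0.0878
delta cm [-0.12  0.12  6.22] rotvec [-0.002 -0.001 -0.   ]
```

View pics/pre.png

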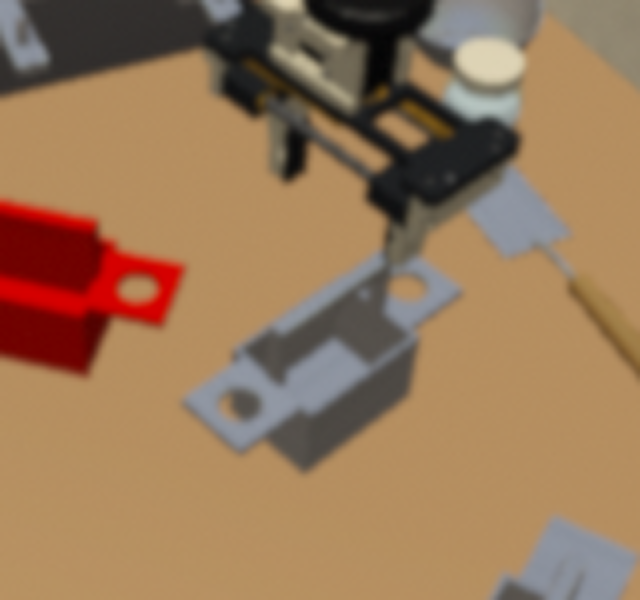

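The open fingers straddle the bar across the box's width: tips near (290,175) and (400,255) in the crop, box below. I'll go down and grip.

{"fn": "apply_moves", "kwargs": {"deltas": "-0.1 0.1 3 0;0 0 3.2 0;0 0 0 0;0 0 0 0"}}

```text
t: 5.0
eef_pos: [0.5715, -0.1258, 0.0997]
ee_rot: [-3.138, -0.001, -1.374]
force: [0.8, 0.1, 0.9]
width: 0.0874
```

{"fn": "apply_moves", "kwargs": {"deltas": "0 0 0 0;0 0 0 0;0 0 0 0;0 0 0 0;0 0 0 0;0 0 0 0;0 0 0 0", "gripper": 1, "squeeze": 40}}

```text
t: 5.88
eef_pos: [0.5699, -0.1258, 0.0972]
ee_rot: [3.141, -0.0, -1.375]
force: [-0.5, -0.4, -0.5]
width: 0.023
```

{"fn": "apply_moves", "kwargs": {"deltas": "0 0 0 0;0 0 0 0;0 0 0 0"}}

```text
t: 6.25
eef_pos: [0.5699, -0.1258, 0.0973]
ee_rot: [3.142, 0.0, -1.375]
force: [-0.1, 0.5, -0.4]
width: 0.0007
```

The fingers shut fully, so the grasp missed. I'll look before doing anything else.

Run:
```python
from h import *
T=grab('top');S=grab('side')
k=6
cv2.imwrite('pics/miss_s.png',cv2.resize(S['image'][130:240,250:370,::-1],(654,600),interpolation=cv2.INTER_CUBIC))
cv2.imwrite('pics/miss_t.png',cv2.resize(T['image'][110:240,220:360,::-1],(646,600),interpolation=cv2.INTER_CUBIC))
```

```text
(no output)
```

View pics/miss_s.png

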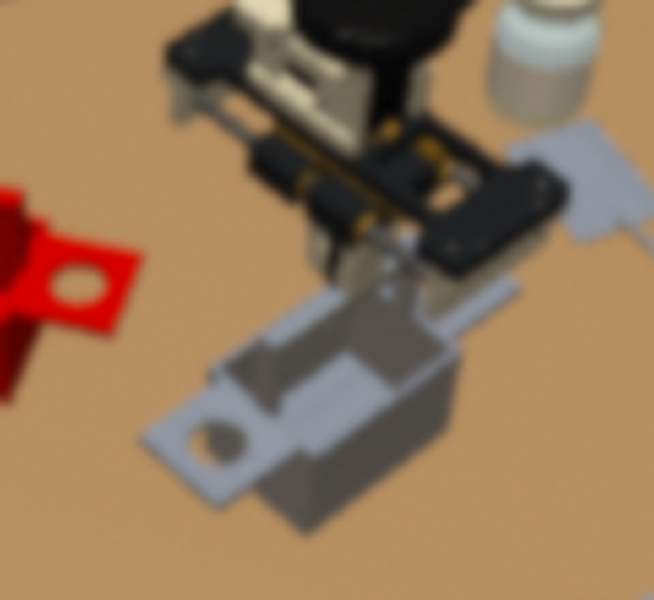

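View pics/miss_t.png

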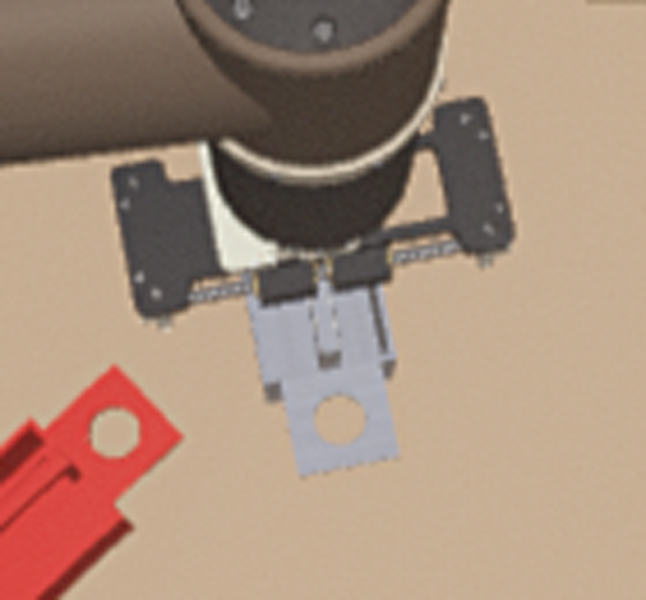

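Run:
```python
from h import *
S=grab('side')
for i in range(3):
  s=readout.get_state();print(s['t'],s['width'],s['force'].round(2),s['joint_efforts'].round(2)); grab('side')
d=S
print(proj(d,[s['eef_pos'],[.5711,-.1256,.118]]))
cv2.imwrite('pics/miss_s2.png',cv2.resize(S['image'][145:215,280:360,::-1],(686,600),interpolation=cv2.INTER_CUBIC))
```

```text
6.4 0.00043738701704818363 [-0.05 -0.61 -0.24] [ -0.   -48.95  25.73   6.02   0.08  -0.  ]
6.45 0.0006052190151051989 [ 0.08 -0.2  -0.75] [  0.   -48.95  25.73   6.02   0.07   0.  ]
6.5 0.00022375901511933961 [-0.24  0.44  0.18] [ -0.   -48.95  25.73   6.02   0.07  -0.  ]
[[311.10316105 189.04160165]
 [312.02308758 183.85997318]]
```

View pics/miss_s2.png

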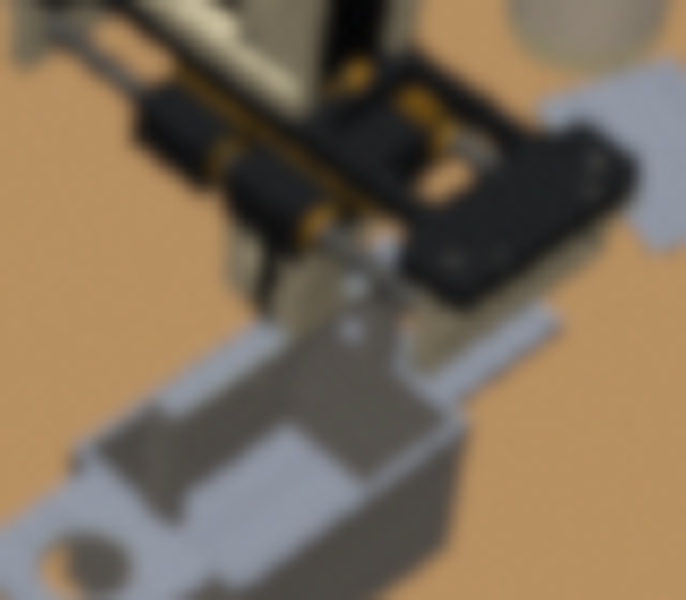

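```bash
cat > ov.py <<'E'
from h import *
import sys
def fr(c,yaw,pts):
    R=np.array([[np.cos(yaw),-np.sin(yaw),0],[np.sin(yaw),np.cos(yaw),0],[0,0,1]]);return np.array(pts)@R.T+c
def ov(d,win,k,f,B,by,tcp=None):
    x0,y0,x1,y1=win
    o=cv2.resize(d['image'][...,::-1],None,fx=k,fy=k,interpolation=cv2.INTER_CUBIC)
    raw=o.copy()
    def line(pts,col):
        q=np.round((proj(d,pts)+.5)*k).astype(int); cv2.polylines(o,[q],False,col,1)
    for z,c in((.07,(0,255,0)),(0,(255,0,255))):
        line(fr(B,by,[[-.04,-.055,z],[.04,-.055,z],[.04,.055,z],[-.04,.055,z],[-.04,-.055,z]]),c)
    for z in(.111,.125): line(fr(B,by,[[-.006,-.045,z],[.006,-.045,z],[.006,.045,z],[-.006,.045,z],[-.006,-.045,z]]),(255,255,0))
    if tcp is not None: line([tcp,tcp+[0,0,.06]],(0,0,255))
    r=np.hstack([raw[y0*k:y1*k,x0*k:x1*k],o[y0*k:y1*k,x0*k:x1*k]])
    cv2.imwrite(f'pics/{f}.png',r); print(r.shape)
E
python3 - <<'E'
from ov import *
B=np.array([.5711,-.1256,0]);by=0.1958-np.pi/2
s=readout.get_state()
ov(grab('side'),(275,140,345,230),5,'o1s',B,by,s['eef_pos'])
ov(grab('top'),(250,120,320,220),5,'o1t',B,by,s['eef_pos'])
E
```

```text
(450, 700, 3)
(500, 700, 3)
```

View pics/o1s.png

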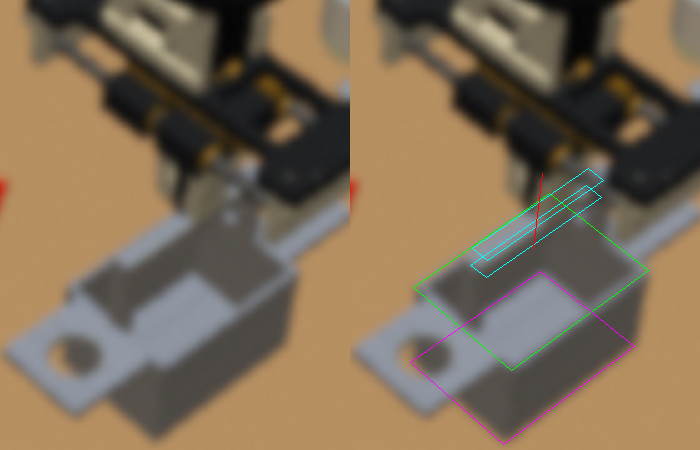

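View pics/o1t.png

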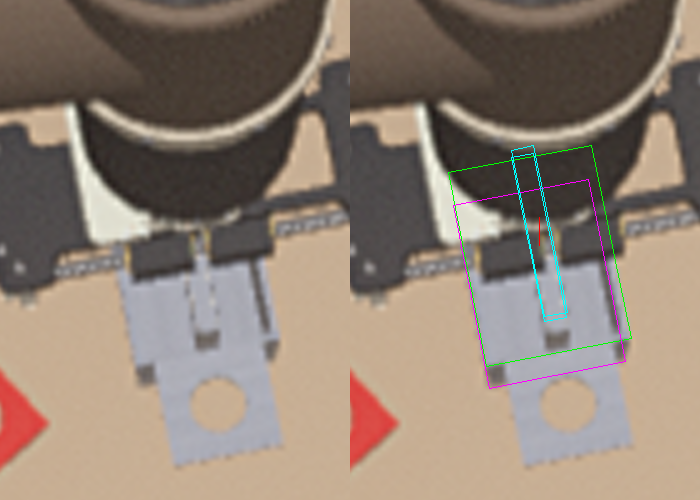

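The pictures disagree with the width reading. In the side crop the near finger (215,190) is in front of the bar and the far one (170,185) is behind it, and the top view shows a gap between the jaws with the bar in it. A small lift will settle it.

{"fn": "apply_moves", "kwargs": {"deltas": "0 0 -1 0;0 0 -1.5 0;0 0 -1.5 0;0 0 0 0"}}

```text
t: 7.15
eef_pos: [0.5711, -0.1258, 0.1394]
ee_rot: [-3.138, -0.001, -1.374]
force: [-0.1, -0.1, -0.3]
width: 0.0003
```

Run:
```python
from ov import *
B=np.array([.5711,-.1256,0]);by=0.1958-np.pi/2
s=readout.get_state();print(s['force'],s['width'],s['eef_pos'])
ov(grab('side'),(275,140,345,230),5,'o2s',B,by,s['eef_pos'])
```

```text
[-0.13789139 -0.12699988 -0.29943535] 0.0002561591716573065 [ 0.57108825 -0.12576626  0.1393907 ]
(450, 700, 3)
```

View pics/o2s.png

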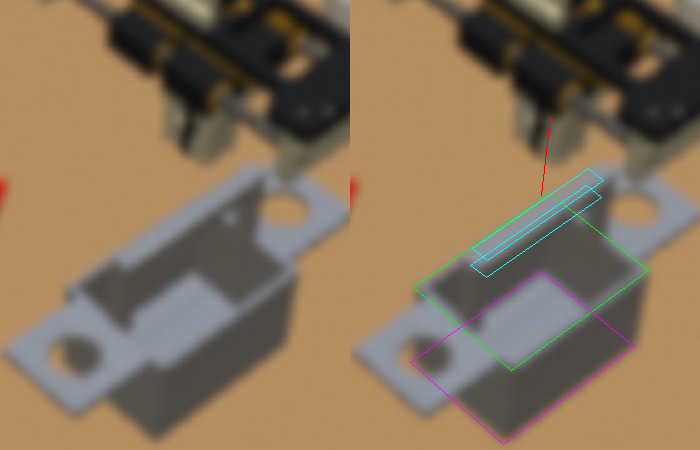

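The lift shows the box is not held. The fingertips end near (205,163) in the crop, about 7 px above where the reported TCP projects (192,195), so the fingers closed above the bar. I'll measure that offset.

Run:
```python
from ov import *
B=np.array([.5711,-.1256,0]);by=0.1958-np.pi/2
s=readout.get_state();print(s['eef_pos'])
def mk(d,win,k,f):
    x0,y0,x1,y1=win
    o=cv2.resize(d['image'][...,::-1],None,fx=k,fy=k,interpolation=cv2.INTER_CUBIC)
    for dz in(0,.01,.02,.03,.04):
        q=np.round((proj(d,s['eef_pos']+[0,0,dz])[0]+.5)*k).astype(int); cv2.circle(o,tuple(q),2,(0,0,255),-1)
    cv2.imwrite(f'pics/{f}.png',o[y0*k:y1*k,x0*k:x1*k])
mk(grab('side'),(290,140,345,190),12,'o3s')
mk(grab('top'),(240,110,340,190),7,'o3t')
```

```text
[ 0.57038059 -0.12569361  0.13827403]
```

View pics/o3s.png

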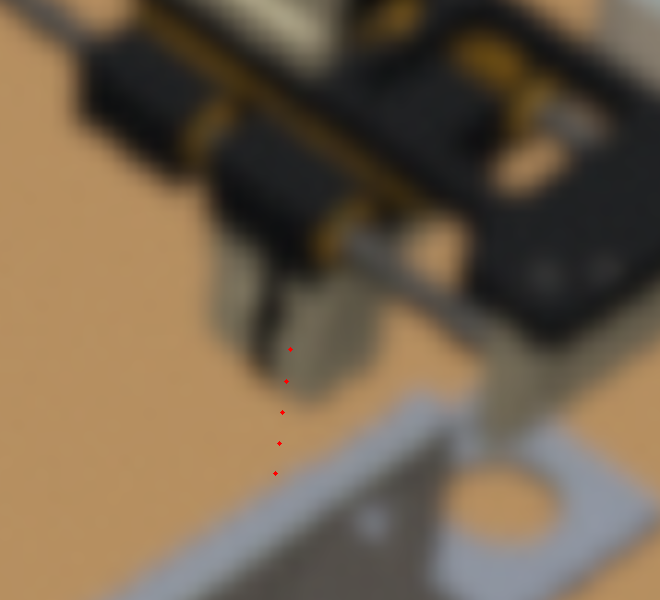

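View pics/o3t.png

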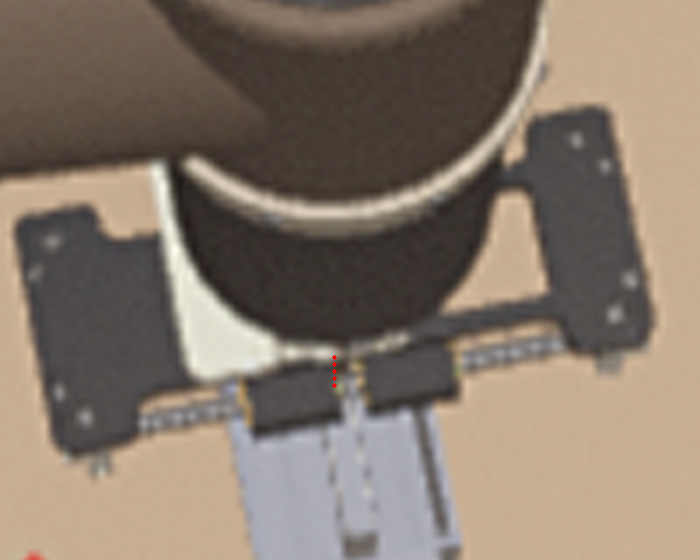

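Run:
```python
from h import *
print([ (a,getattr(arm,a)) for a in dir(arm) if not a.startswith('_')])
```

```text
[('Unreachable', <class 'station.Unreachable'>), ('hold_point_z', 0.0188)]
```

Visually the fingers end about 27 mm above the reported TCP, consistently and only in the vertical direction. Descending to TCP z ≈ 0.074 stays above the rim (0.070) whether or not that offset is real. I'll open, descend, and look before closing.

{"fn": "apply_moves", "kwargs": {"deltas": "0 0 0 0;0 0 0 0;0 0 0 0;0 0 0 0;0 0 0 0;0 0 0 0;0 0 0 0;0 0 0 0;0 0 0 0;0 0 0 0", "gripper": -1}}

```text
t: 8.55
eef_pos: [0.5699, -0.1258, 0.1373]
ee_rot: [3.142, 0.0, -1.375]
force: [1.0, 0.1, -0.6]
width: 0.0866
```

{"fn": "apply_moves", "kwargs": {"deltas": "0 0 2 0;0 0 2 0;0 0 1 0;0 0 0.6 0;0 0 0.4 0;0 0 0.4 0;0 0 0 0"}}

```text
t: 9.43
eef_pos: [0.5699, -0.1258, 0.0732]
ee_rot: [3.142, -0.0, -1.375]
force: [0.6, 0.6, -0.8]
width: 0.0875
```

Run:
```python
from ov import *
B=np.array([.5711,-.1256,0]);by=0.1958-np.pi/2
s=readout.get_state();print(s['force'],s['width'],s['eef_pos'])
ov(grab('side'),(275,140,345,230),5,'o4s',B,by,s['eef_pos'])
```

```text
[ 0.57013124  0.55973023 -0.80281199] 0.08749691987976048 [ 0.56985551 -0.12576488  0.07324936]
(450, 700, 3)
```

View pics/o4s.png

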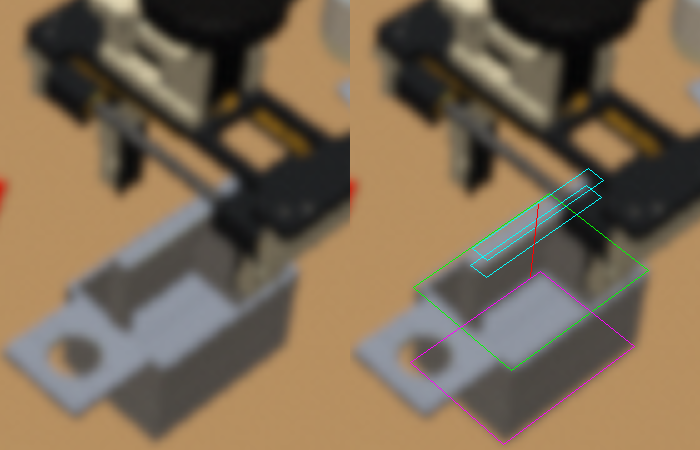

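Both fingertips are now visible on either side of the bar, at (125,190) and (250,298). Their midpoint lies at about the right height for the bar, so I'll close.

{"fn": "apply_moves", "kwargs": {"deltas": "0 0 0 0;0 0 0 0;0 0 0 0;0 0 0 0;0 0 0 0;0 0 0 0;0 0 0 0;0 0 0 0;0 0 0 0;0 0 0 0", "gripper": 1, "squeeze": 45}}

```text
t: 10.72
eef_pos: [0.5699, -0.126, 0.0733]
ee_rot: [-3.142, -0.0, -1.375]
force: [0.9, -1.9, -1.1]
width: 0.0114
```

{"fn": "apply_moves", "kwargs": {"deltas": "0 0 -0.5 0;0 0 -1 0;0 0 -1.5 0;0 0 0 0"}}

```text
t: 11.22
eef_pos: [0.5713, -0.1257, 0.1052]
ee_rot: [-3.138, -0.001, -1.374]
force: [-0.1, 0.3, -6.0]
width: 0.0113
```

Run:
```python
from ov import *
B=np.array([.5711,-.1256,0.03]);by=0.1958-np.pi/2
s=readout.get_state();print(s['force'],s['width'],s['eef_pos'])
ov(grab('side'),(275,140,345,230),5,'o5s',B,by,s['eef_pos'])
```

```text
[-0.13443657  0.29988605 -6.0123939 ] 0.011311383605480152 [ 0.57126696 -0.12569322  0.10524095]
(450, 700, 3)
```

View pics/o5s.png

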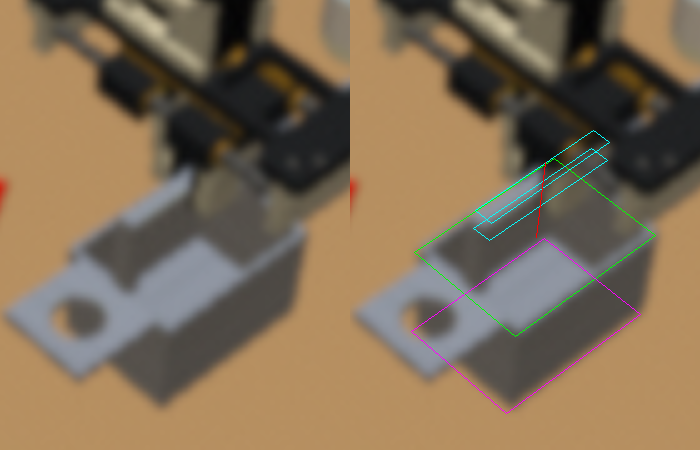

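The grasp is good: width 11.3 mm, about 5 N more load, and the box is visibly lifted and level. Next, a higher lift and the carry.

{"fn": "apply_moves", "kwargs": {"deltas": "0 0 -3 0;0 0 -4 0;0 0 -4 0;0 0 -3 0;0 0 0 0"}}

```text
t: 11.9
eef_pos: [0.5712, -0.1257, 0.2453]
ee_rot: [-3.137, -0.001, -1.374]
force: [-0.1, 0.5, -7.3]
width: 0.0114
```

```bash
python3 -c "
from h import *
delta([.589,.209,.245],-1.7334)"
```

```text
t 11.9 pos [ 0.5712 -0.1257  0.2453] rot [-3.1369e+00 -7.0000e-04 -1.3745e+00] F [-0.1  0.5 -7.3] w 0.0114
delta cm [-32.48  -8.27   0.05] rotvec [-0.005  0.     0.359]
```

{"fn": "apply_moves", "kwargs": {"deltas": "-2 -0.5 0 0;-4 -1 0 0;-4 -1 0 0;-4 -1 0 0;-4 -1 0 0;-4 -1 0 0;-4 -1 0 0;-3 -0.8 0 0;0 0 0 0.18;0 0 0 0.179"}}

```text
t: 13.15
eef_pos: [0.5835, 0.174, 0.2403]
ee_rot: [3.138, -0.002, -1.738]
force: [-0.3, 0.2, -5.9]
width: 0.0117
```

{"fn": "apply_moves", "kwargs": {"deltas": "0 0 0 0;0 0 0 0"}}

```text
t: 13.4
eef_pos: [0.5843, 0.173, 0.242]
ee_rot: [3.14, -0.001, -1.73]
force: [0.4, -0.2, -6.7]
width: 0.0114
```

```bash
python3 -c "
from h import *
delta([.589,.209,.215],-1.7334)"
```

```text
t 13.4 pos [0.5843 0.173  0.242 ] rot [ 3.1401e+00 -9.0000e-04 -1.7295e+00] F [ 0.4 -0.2 -6.7] w 0.0114
delta cm [-3.63  0.1   2.7 ] rotvec [ 0.002 -0.001  0.004]
```

{"fn": "apply_moves", "kwargs": {"deltas": "-1.8 0.1 0 0.004;-1.8 0 0 0;0 0 1.7 0;0 0 1.7 0;0 0 0 0;0 0 0 0"}}

```text
t: 14.15
eef_pos: [0.5901, 0.2083, 0.2095]
ee_rot: [-3.141, -0.0, -1.738]
force: [1.0, -0.5, -6.2]
width: 0.0115
```

Run:
```python
from ov import *
delta([.589,.209,.129],-1.7334)
s=readout.get_state()
k=4
for n,w in(('side',(180,60,330,180)),('top',(100,90,220,220))):
    d=grab(n); o=cv2.resize(d['image'][...,::-1],None,fx=k,fy=k,interpolation=cv2.INTER_CUBIC)
    c=np.r_[s['eef_pos'][:2],s['eef_pos'][2]-.0733]; yaw=s['ee_rot'][2]
    P=np.array([.5896,.2092,.12])
    def line(pts,col): cv2.polylines(o,[np.round((proj(d,pts)+.5)*k).astype(int)],False,col,1)
    a=np.linspace(0,6.283,30)
    for sy in(1,-1):
        line(fr(c,yaw,np.c_[.015*np.cos(a),sy*.084+.015*np.sin(a),0*a+.07]),(0,0,255))
        line(fr(c,yaw,[[-.03,sy*.055,.07],[-.03,sy*.112,.07],[.03,sy*.112,.07],[.03,sy*.055,.07]]),(0,255,0))
        line(fr(P,1.408,[[0,sy*.084,0],[0,sy*.084,.026]]),(255,0,255))
    x0,y0,x1,y1=w; cv2.imwrite(f'pics/pl_{n}.png',o[y0*k:y1*k,x0*k:x1*k])
```

```text
t 14.15 pos [0.5901 0.2083 0.2095] rot [-3.1412e+00 -2.0000e-04 -1.7376e+00] F [ 1.  -0.5 -6.2] w 0.0115
delta cm [-0.05  0.13  8.05] rotvec [-0.    -0.    -0.004]
```

View pics/pl_side.png

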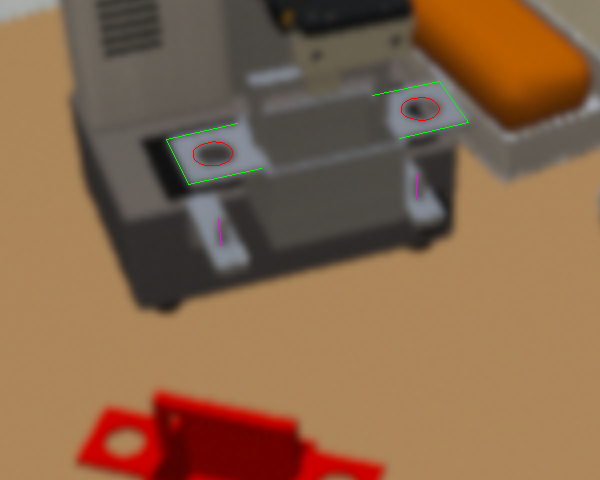

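View pics/pl_top.png

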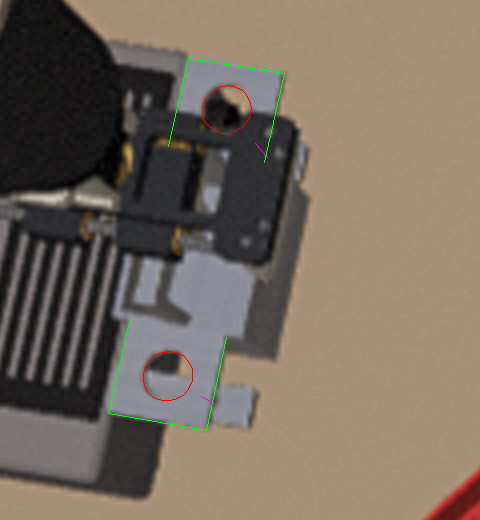

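The overlay of the box pose computed from the TCP fits ears and holes in both views (holes at about (212,153) and (420,108) in the side crop), directly above the pins. Lowering now.

{"fn": "apply_moves", "kwargs": {"deltas": "0 0.1 1.5 0;0 0 1.5 0;0 0 1 0;0 0 0.6 0;0 0 0 0;0 0 0 0"}}

```text
t: 15.0
eef_pos: [0.5892, 0.2089, 0.1637]
ee_rot: [-3.141, 0.0, -1.737]
force: [1.1, -0.3, -6.6]
width: 0.0114
```

Run:
```python
from ov import *
delta([.589,.209,.129],-1.7334)
for n,w in(('side',(200,80,310,160)),('top',(110,100,200,210))):
    d=grab(n); x0,y0,x1,y1=w; k=6 if n=='side' else 5
    cv2.imwrite(f'pics/pm_{n}.png',cv2.resize(d['image'][y0:y1,x0:x1,::-1],None,fx=k,fy=k,interpolation=cv2.INTER_CUBIC))
```

```text
t 15.0 pos [0.5892 0.2089 0.1637] rot [-3.1409e+00  4.0000e-04 -1.7374e+00] F [ 1.1 -0.3 -6.6] w 0.0114
delta cm [-0.01  0.02  3.47] rotvec [-0.001  0.    -0.004]
```

View pics/pm_side.png

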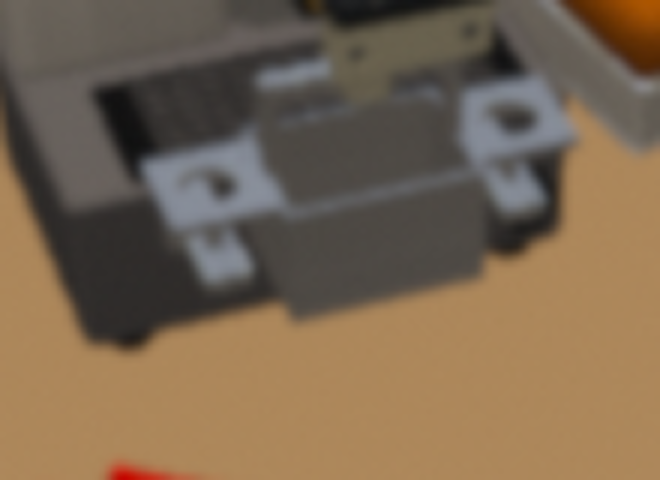

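View pics/pm_top.png

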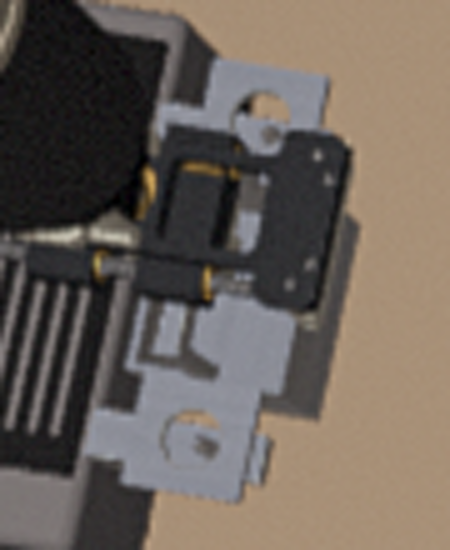

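In the top crop both pins are visible inside the holes, at (270,133) and (207,447), and the remaining offset matches the perspective. Continuing down.

{"fn": "apply_moves", "kwargs": {"deltas": "0 0 1 0;0 0 1 0;0 0 0.6 0;0 0 0.4 0;0 0 0 0;0 0 0 0"}}

```text
t: 15.85
eef_pos: [0.5891, 0.2088, 0.1336]
ee_rot: [-3.141, 0.0, -1.738]
force: [-0.1, 0.4, -6.1]
width: 0.0114
```

{"fn": "apply_moves", "kwargs": {"deltas": "0 0 0.2 0;0 0 0.2 0;0 0 0 0;0 0 0 0"}}

```text
t: 16.35
eef_pos: [0.5889, 0.2087, 0.1293]
ee_rot: [-3.142, 0.0, -1.738]
force: [0.4, -0.3, -5.5]
width: 0.0114
```

{"fn": "apply_moves", "kwargs": {"deltas": "0 0 0.2 0;0 0 0 0;0 0 0 0"}}

```text
t: 16.73
eef_pos: [0.5889, 0.2087, 0.1292]
ee_rot: [-3.14, 0.0, -1.737]
force: [-5.6, -1.5, 6.7]
width: 0.0115
```

Contact came at TCP z 0.129, as predicted: the weight is taken, with a slight press. I'll check the pictures before letting go.

```bash
cat > look.py <<'E'
from ov import *
import sys
t=sys.argv[1]
for n,w in(('side',(200,80,310,160)),('top',(110,100,200,210))):
    d=grab(n); x0,y0,x1,y1=w; k=6 if n=='side' else 5
    cv2.imwrite(f'pics/{t}_{n}.png',cv2.resize(d['image'][y0:y1,x0:x1,::-1],None,fx=k,fy=k,interpolation=cv2.INTER_CUBIC))
E
python3 look.py pc
```

```text
(no output)
```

View pics/pc_side.png

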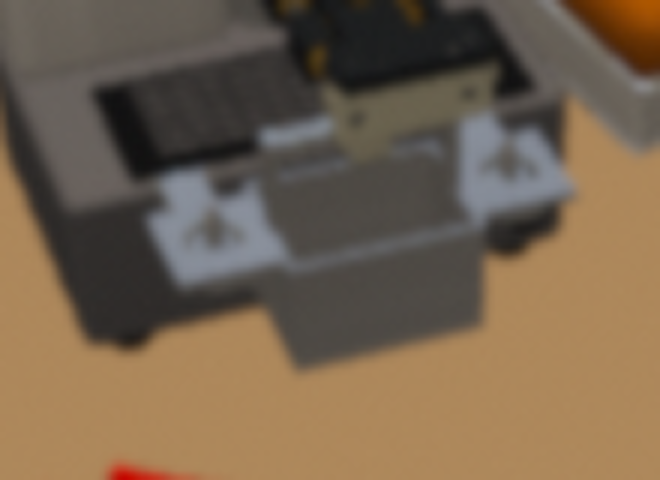

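View pics/pc_top.png

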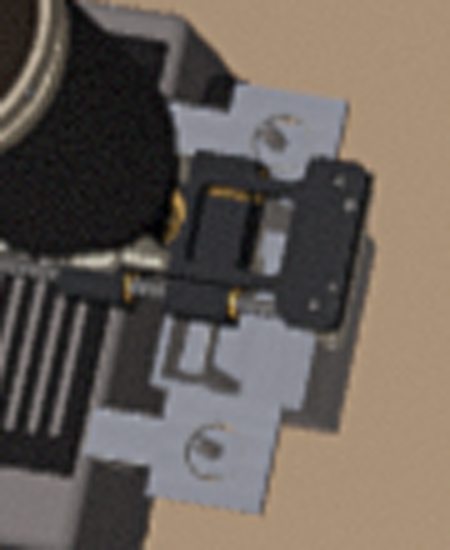

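Both pins poke through the holes, centred at about (212,228) and (508,158) in the side crop and (275,138) and (208,450) in the top crop, and the ears lie on the arms. I'll ease off the press, open, and rise straight up.

{"fn": "apply_moves", "kwargs": {"deltas": "0 0 -0.1 0;0 0 0 0;0 0 0 0"}}

```text
t: 17.2
eef_pos: [0.5889, 0.2087, 0.1292]
ee_rot: [-3.141, 0.0, -1.737]
force: [-5.5, -0.8, 6.1]
width: 0.0117
```

{"fn": "apply_moves", "kwargs": {"deltas": "0 0 0 0;0 0 0 0;0 0 0 0;0 0 0 0;0 0 0 0;0 0 0 0;0 0 0 0;0 0 0 0", "gripper": -1}}

```text
t: 18.2
eef_pos: [0.5889, 0.2087, 0.1282]
ee_rot: [3.142, -0.0, -1.738]
force: [-0.2, -0.0, -0.4]
width: 0.0844
```

{"fn": "apply_moves", "kwargs": {"deltas": "0 0 -1 0;0 0 -2 0;0 0 -3 0;0 0 -5 0;0 0 -6 0;0 0 -3 0;0 0 0 0"}}

```text
t: 19.08
eef_pos: [0.59, 0.2091, 0.3324]
ee_rot: [-3.137, 0.004, -1.738]
force: [-0.5, 0.8, -1.4]
width: 0.0877
```

```bash
python3 look.py pe
python3 - <<'E'
from h import *
delta([.589,-.2,.35],-1.7334)
E
```

```text
t 19.175 pos [0.5886 0.2088 0.3285] rot [-3.1415e+00  7.0000e-04 -1.7376e+00] F [-0.1  0.  -0.9] w 0.0878
delta cm [40.3  -6.82 -2.17] rotvec [-0.     0.001 -0.004]
```

View pics/pe_side.png

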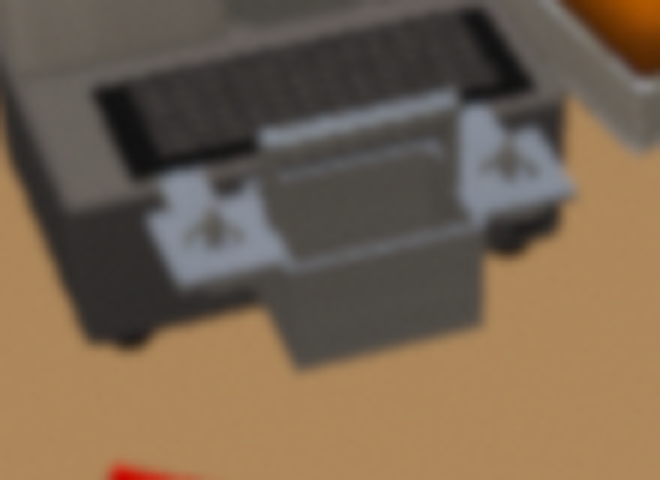

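View pics/pe_top.png

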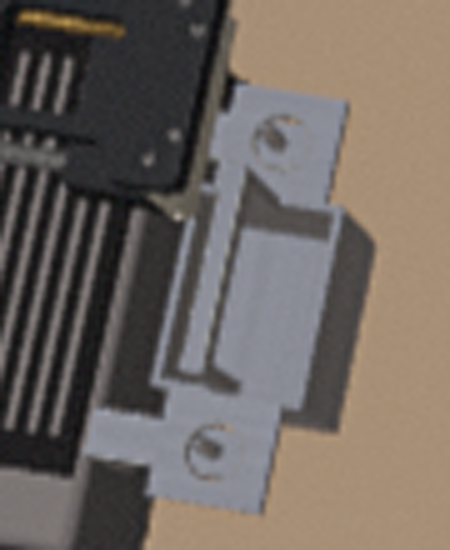

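The box hangs level on both pins, and the arm is clear above it. I'll check the solid box quickly and hand in.

Run:
```python
from h import *
d=grab('top','final'); a=cv2.imread('pics/top0.png').astype(int); b=d['image'][...,::-1].astype(int)
print('solid region diff',np.abs(a-b)[140:230,355:425].mean())
print(readout.get_state()['force'].round(1)); print(job.job_done())
```

```text
solid region diff 1.5921693121693121
[-0.7 -0.2  0.3]
the job is handed in; nothing more can be done
None
```

The holed grey box now hangs on the slicer with both pins through its ear holes. I released it and handed the job in at about 19 s; no verdict was reported.

- **Final pictures:** in both views the ears lie on the arms, the pins are nearly centred in the holes, and the box looks level. I judged this by eye and did not recompute the pose after release. The gripper was last at the box at (0.589, 0.209), against my estimate of (0.590, 0.209) for the pins' midpoint.
- **Solid-eared box:** its region of the top picture did not change beyond image noise. The red look-alikes were never approached.
- **Robot:** at hand-in it stood about 20 cm above the hung box, with no contact force.

**Failed and disagreeing checks:**
- **First grasp:** the fingers shut empty. The pictures showed the fingertips about 27 mm above where the reported tool position put them. I never found the cause; going about 25 mm lower on the second try gave a firm grip, at 11.3 mm finger opening.
- **Touchdown:** there was a light 6–7 N press with about 5.6 N sideways, and it cleared once the fingers opened.

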